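# Set the cutlery case to dry and switch on the guarded dryer

### The job

Put the cutlery case in the dryer's cradle, keeping it level and setting it down gently without dropping it, then slide its lid fully open so that it can dry. Next lift the hinged guard off the switch until it stands up clear, push the switch fully over to the on side (away from the cradle), and lower the guard fully shut again. Leave the case in the cradle with its lid open, and do not disturb the mug, bento box, canister or teaspoon.

Things in the scene. Friction and masses are not known exactly. Their poses are not given: they have to be found in the camera images.
- dryer: White worktop cutlery dryer, fixed to the counter: a flat deck 240 (x) by 270 (y) by 25 mm high, on the counter. Origin on the counter; the deck spans x -110 to +130 and y -135 to +135 mm in its own frame, whose z is up. The cradle is on its -x half (towards the robot) and the guarded switch on its +x half. It stands left or right of the robot's midline, turned up to 0.25 rad.
- cradle (a point): Centre of the cradle, on the deck's top face (25 mm above the counter), axes as the dryer's, 60 mm to -x of the dryer's origin. The cradle's length runs along y. Four L-shaped grey corner guides, 14 mm high, enclose 76 mm (x) by 214 mm (y); the long sides are open for fingers within 75 mm either side of the centre. The case lies flat on the deck between the guides, either way round.
- case: Loose grey plastic cutlery case, an oblong box 200 (x) by 62 (y) by 40 mm high with its lid, about 0.2 to 0.4 kg. Origin at the centre of its underside, x along its length, z up. Body walls are 34 mm high; lid above. Grip it across the 62 mm width at its middle.
- lid_ridge (a point): Centre of the thumb ridge on the case's sliding lid: 12 mm (along the case's x) by 44 mm by 14 mm high, standing on the lid's top face, which is 40 mm above the case's underside. This point is 7 mm above that face, so 47 mm above the underside. With the lid shut it is 55 mm to -x of the case's middle.
- lid (a joint): Sliding lid of the case: 0 shut, 0.070 m fully open (end stop); opens towards the case's +x and stays where left; needs about 1.5 N. The 6 mm lid is 198 mm long and 56 mm wide.
- guard (a joint): Hinged grey hood over the switch: 0 shut (down on the deck), grows as it is lifted, stop at 1.9 rad, 1.57 is upright. Its hinge line runs along the dryer's x, through point guard_hinge, on its +y side; the -y side lifts, turning up and over towards +y. Stiff friction hinge: it stays where it is left; about 1 N at the tab. Hood 80 (x) by 90 (y) by 58 mm high, open underneath.
- guard_tab (a point): Grip point of the hood's tab, moves with the guard: a flat upright fin 12 mm thick (dryer's x), 48 mm long, 26 mm high, sticking out to -y from the hood's -y wall; this point is at its mid-height and mid-thickness, 30 mm out from the wall. Guard shut: 120 mm to -y of guard_hinge and 33 mm above it. Pinched across x, the tab can turn between the fingers as the guard swings.
- guard_hinge (a point): Fixed point on the guard's hinge line, mid-width, 2 mm above the deck; axes as the dryer's.
- switch (a joint): Toggle paddle under the guard, hidden until the guard is lifted: 0 off (leaning 0.45 rad to the dryer's -x), 0.9 rad on (leaning 0.45 rad to +x, end stop). Stays where it is left; about 1.5 N at the tip.
- switch_tip (a point): Top of the black toggle paddle, moves with it: 10 mm thick, 32 mm wide (dryer's y), 52 mm long above its pivot.
- switch_pivot (a point): Fixed pivot of the toggle, 1 mm above the deck, 45 mm to -y of guard_hinge (the middle of the hood); axes as the dryer's.
- mug: Bystander: white ceramic mug, 82 mm across, 92 mm high; origin under its centre.
- bento: Bystander: purple bento box 114 by 174 by 59 mm; origin under its centre.
- canister: Bystander: empty clear acrylic canister, 96 mm across, 130 mm high; origin under its centre.
- teaspoon: Bystander: steel teaspoon 150 mm long, lying on the counter beyond the work; origin about its middle.
Things that resemble listed ones, but are neither listed nor needed, are in the scene too. Of the things like the case, leave any that is red; of the rest the smaller one is meant.

How it is judged (in metres and radians):
On the way, in this order (a step that is already met when the one before it is completed fails the run):
1. the case lies flat in the cradle, let go (x of case in the frame of cradle between -0.012 and 0.012 m and y of case in the frame of cradle between -0.012 and 0.012 m and z of case in the frame of cradle below 0.005 m and angle between the x axis of case and the y axis of cradle, either way round below 0.12 rad and angle between case's own z axis and vertical below 0.08 rad and contact force between the fingers and case below 0.1 N), for 0.2 s.
2. its lid is slid fully open with the case in the cradle (x of case in the frame of cradle between -0.012 and 0.012 m and y of case in the frame of cradle between -0.012 and 0.012 m and z of case in the frame of cradle below 0.005 m and angle between the x axis of case and the y axis of cradle, either way round below 0.12 rad and angle between case's own z axis and vertical below 0.08 rad and value of joint lid above 0.062 m), for 0.1 s.
3. the guard is lifted to stand up (value of joint guard above 1.25 rad), for 0.1 s.
4. the switch is pushed fully over to on while the guard is up (value of joint switch above 0.78 rad and value of joint guard above 1 rad), for 0.1 s.
5. the guard is lowered shut (value of joint guard below 0.07 rad), for 0.2 s.
At the end, for the whole second after the job is handed in: The case rests flat and still between the cradle's guides (within 12 mm of its centre, in line within 0.12 rad), its lid at least 60 mm open, the switch on (over 0.78 rad), and the guard shut (under 0.07 rad) (x of case in the frame of cradle between -0.012 and 0.012 m and y of case in the frame of cradle between -0.012 and 0.012 m and z of case in the frame of cradle below 0.005 m and angle between the x axis of case and the y axis of cradle, either way round below 0.12 rad and angle between case's own z axis and vertical below 0.08 rad and value of joint lid above 0.06 m and value of joint switch above 0.78 rad and value of joint guard below 0.07 rad and linear speed of case below 0.02 m/s); the robot touches nothing.
It fails at once if the mug, bento box, canister or teaspoon is disturbed (moved over 25 mm, or tipped) (distance of any of mug, bento, canister, teaspoon from where it was at the start of the episode above 0.025 m or angle between any of mug, bento, canister's own z axis and vertical above 0.3 rad).
It fails at once if the case is tipped more than 0.5 rad (angle between case's own z axis and vertical above 0.5 rad).
It fails at once if the case is dropped or thrown (moves faster than 0.6 m/s out of the fingers) (linear speed of case above 0.6 m/s and contact force between the fingers and case below 0.05 N).
It also fails if it takes over 72 s, if anything falls off the work surface, if the arm or the gripper's body presses on something with over 40 N, if the wrist force passes 120 N, or if a joint passes its speed limit or range.

### The arm

A 6-joint arm with a two-finger parallel gripper is mounted at the origin on the work surface. World frame = base frame: x ahead of the robot, y to its left, z up, the work surface at z = 0. Lengths are in mm, angles in rad, forces in N, time in s.
With the tool pointing down it reaches from about 300 to 775 mm from the base axis. Payload 14.6 kg.
Tool frame: the origin (TCP) lies midway between the tips of the shut fingers; the grasp point (between the pads) lies 19 mm behind it; z points along the fingers, y is the line along which they close (so a half turn about z gives the same grasp; the last joint's range is limited). The gripper opens to 94 mm and grips with 3 to 60 N. Pads are 16 mm wide; open, the fingers measure 119 mm over their backs; the gripper's body (75 mm by 177 mm) begins 78 mm behind the grasp point.
Start: joints at [-0.067, 0.3, 1.521, -0, 1.321, -0.067], TCP at [549.99, -0.002, 205.446] pointing down, gripper open.
Joint ranges: [-3.03, 3.03], [-0.79, 2.21], [0.23, 2.52], [-1.04, 4.18], [0, 3.07], [-2.55, 2.55]. Speed limits (rad/s): [2.22, 2.22, 2.57, 3.14, 3.14, 3.14].

### API

Orientations are given as [roll, pitch, yaw] about the fixed x, y, z axes, in that order (R = Rz(yaw) Ry(pitch) Rx(roll)).
In Python, from cell import * gives the robot as it stands. The module is installed in compiled form; this text tells all that it offers.
- The arm moves only by the tool servo_tool, never from a script. Its argument "motion" is a list of rows, each an object of numbers: "wx", "wy", "wz": the turn, a rotation vector about the tool's x, y, z in units of 2 rad (1.0 is 2 rad); "dx", "dy", "dz": the shift along the tool's x, y, z in units of 10 cm (1.0 is 10 cm); "fingers": the closure, from -1 (fully open) to 1 (shut). In form: [{"wx": .., "wy": .., "wz": .., "dx": .., "dy": .., "dz": .., "fingers": ..}, ...]. A call has 1 to 10 rows; each row is the pose to reach, as a shift and turn from the pose commanded when the call began, along the tool's axes at that moment; what a row does not reach only later rows make up. A row lasts 1/10 s, in which the tool goes at most 50 mm and 8.59 degrees, less where a joint would pass 70% of its speed; a pose out of reach is approached as far as the arm can. A call with a number of a shift or a turn outside -1 to 1 is refused whole. A call with a gripper value outside its range is refused whole. The fingers move at their own pace and stop on an object; "newtons" is the grip in N (left out, the last holds). Time passes only in rows, so rows that repeat a pose let the fingers close. It gives the time, the measured TCP pose, the force, the opening and the grip force at its end, in the units of the state.
- read_state(): the state, without advancing time (a new reading comes with each control period).
- camera(name): name is "scene" or "side" or "wrist"; returns a dict with "image" (384x512x3 uint8, red, green, blue), "fx", "fy", "cx", "cy" (pixels), "R" (3x3) and "t" (3): a world point X has camera coordinates R X + t. Camera axes: x right, y down, z forward; pixel columns grow to the right and rows downward; lengths in mm; the calibration is good to about 2 mm. A picture is of the moment at which its call begins. There is no depth.
- sign_off(): hands the job in; it is judged then, once.
Trained networks look in a picture, given as the dict that the camera call returned (one of the last four; its "shot" number tells which), for a name from the list of things; names that differ only in an ending like _2 or _b are one class to them, and where a whole thing is asked for, a point or a joint stands for the part that bears it (a point fixed in the world has none). Each returns a list of dicts, best first, with "conf" (0 to 1); they miss things now and then, are a little off and sometimes report something else, mostly with a low value. They report only what shows in the picture. A call takes as long as a camera call. They do not tell look-alikes from the thing itself.
- spot_in(query, picture): "location" ([column, row] in pixels, amid what is visible of it).
- trace(query, picture): "pixels" (384x512 bool, what is visible of it) and "location" ([column, row] in pixels, amid what is visible of it).
The state is a dict: "clock": time; "joints": joint angles; "qd": joint speeds; "effort": joint torques, N m; "eef_pos": TCP position; "eef_rot": TCP orientation; "wrist_force": force on the tool from outside, world axes, zero at the start; "moment": the same for the moment, N m; "finger_gap": finger opening in mm; "finger_force": force on a finger pad.
Only numpy, scipy, OpenCV 4.12 (cv2) and the standard library are available. Lean on these libraries where they do the work, as an engineer would, in place of code of your own. Each camera call takes 0.05 s, during which the arm holds its last target. There are 200 camera calls.

## Working session

There is one attempt and no reset: what is moved stays moved. The work goes in short steps, Python scripts to look and compute and a tool call to move; the robot and the scene stay as the last step left them, time stands still between calls to the robot, and variables do not carry over. Pictures are saved under pics/ and viewed, at most 10 in all, crops included, and the job is handed in when it is done.

Besides the shell and the picture viewer there is one more tool, called after ">>>" as name(argument=value, ...), one argument or row to a line, values as JSON. servo_tool: Moves the arm, as the interface text tells. Its arguments: {"type":"object","properties":{"motion":{"type":"array","items":{"type":"object","properties":{"wx":{"type":"number"},"wy":{"type":"number"},"wz":{"type":"number"},"dx":{"type":"number"},"dy":{"type":"number"},"dz":{"type":"number"},"fingers":{"type":"number"}}}},"newtons":{"type":"number"}},"required":["motion"]}

```bash
mkdir -p pics; python3 - <<'E'
from cell import *
import cv2, numpy as np
s=read_state(); print(s['clock'],s['eef_pos'],s['eef_rot'],s['finger_gap'])
for n in ['scene','side','wrist']:
    c=camera(n); cv2.imwrite(f'pics/{n}0.png',c['image'][:,:,::-1])
    print(n,c['shot'],c['fx'],c['cx'],c['cy'],np.round(c['R'],3).tolist(),np.round(c['t'],1))
    for q in ['dryer','case','lid_ridge','guard','guard_tab','mug','bento','canister','teaspoon']:
        print(' ',q,[(np.round(d['location']).tolist(),round(d['conf'],2)) for d in spot_in(q,c)])
a=[cv2.imread(f'pics/{n}0.png') for n in ['scene','side']]
cv2.imwrite('pics/both.png',cv2.resize(np.vstack(a),(400*1,600)))
E
```

```text
0.0 [5.49737408e+02 2.42380391e-02 2.04899958e+02] [-3.14046348e+00 -8.43593061e-05  1.57080202e+00] 94.00329079050132
scene 1 368.75183992582157 253.8218071275062 192.73475578684733 [[0.704, 0.71, 0.005], [0.581, -0.572, -0.58], [-0.408, 0.411, -0.815]] [-346.9 -268.9 1681.7]
  dryer [([286.0, 178.0], 0.97)]
  case [([224.0, 228.0], 0.92), ([346.0, 204.0], 0.85), ([159.0, 203.0], 0.55)]
  lid_ridge [([151.0, 196.0], 0.89), ([346.0, 202.0], 0.73), ([227.0, 226.0], 0.56)]
  guard [([296.0, 174.0], 0.74)]
  guard_tab [([293.0, 172.0], 0.75)]
  mug [([309.0, 234.0], 0.84)]
  bento []
  canister [([336.0, 128.0], 0.78), ([155.0, 293.0], 0.37)]
  teaspoon [([253.0, 276.0], 0.57)]
side 2 366.11407878931686 251.39149490502498 191.07199691607076 [[0.996, -0.082, 0.021], [-0.038, -0.652, -0.757], [0.076, 0.754, -0.653]] [-501.8   82.4 1283.1]
  dryer [([245.0, 179.0], 0.73)]
  case [([174.0, 277.0], 0.88), ([266.0, 248.0], 0.64), ([311.0, 164.0], 0.59), ([327.0, 198.0], 0.24)]
  lid_ridge [([173.0, 269.0], 0.62), ([312.0, 158.0], 0.61), ([266.0, 239.0], 0.59)]
  guard [([264.0, 164.0], 0.63), ([249.0, 112.0], 0.47)]
  guard_tab [([261.0, 165.0], 0.84)]
  mug [([329.0, 196.0], 0.73), ([244.0, 177.0], 0.52)]
  bento [([289.0, 336.0], 0.82)]
  canister [([251.0, 113.0], 0.58)]
  teaspoon [([331.0, 256.0], 0.79), ([326.0, 199.0], 0.24)]
wrist 3 305.39105536850946 254.51543326650938 194.09674801998554 [[1.0, -0.0, -0.0], [0.0, -0.966, 0.259], [-0.0, -0.259, -0.966]] [-550.4  -27.4  391.6]
  dryer [([199.0, 72.0], 0.72)]
  case [([236.0, 292.0], 0.89), ([397.0, 7.0], 0.79), ([123.0, 378.0], 0.62)]
  lid_ridge [([253.0, 334.0], 0.77), ([393.0, 5.0], 0.59)]
  guard [([256.0, 36.0], 0.74)]
  guard_tab [([259.0, 32.0], 0.74)]
  mug [([258.0, 36.0], 0.31)]
  bento []
  canister []
  teaspoon [([200.0, 71.0], 0.68), ([362.0, 343.0], 0.56)]
```

```bash
python3 - <<'E'
import cv2, numpy as np
a=cv2.imread('pics/side0.png')[70:384,100:420]; b=cv2.imread('pics/scene0.png')[70:330,90:410]
a=cv2.resize(a,None,fx=1.25,fy=1.25,interpolation=3);b=cv2.resize(b,None,fx=1.25,fy=1.25,interpolation=3)
h=max(a.shape[0],b.shape[0]); p=lambda i:np.pad(i,((0,h-i.shape[0]),(0,0),(0,0)))
cv2.imwrite('pics/both.png',np.hstack([p(a),p(b)]))
E
```

```text
(no output)
```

View pics/both.png

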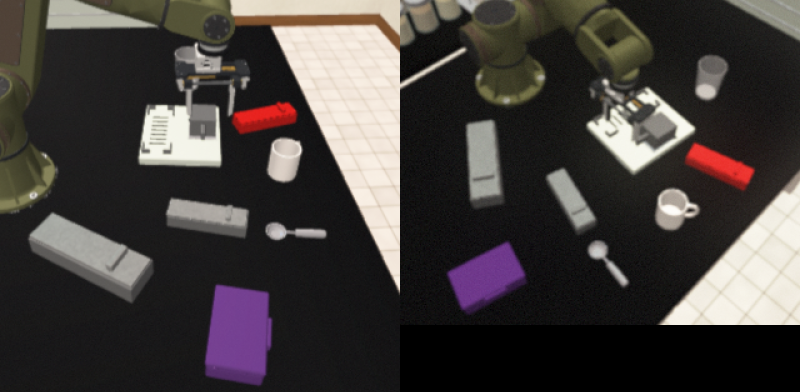

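View pics/wrist0.png

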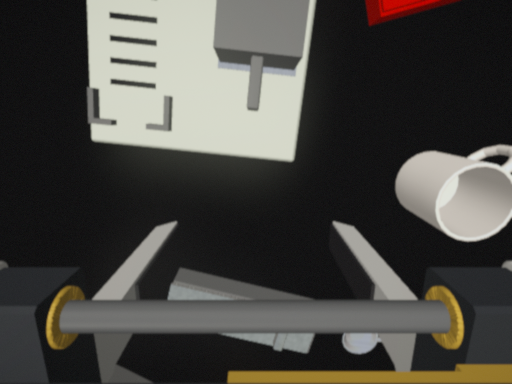

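```bash
cat > h.py <<'E'
import numpy as np, cv2
from cell import *
from scipy.optimize import minimize
def K(c): return np.array([[c['fx'],0,c['cx']],[0,c['fy'],c['cy']],[0,0,1.]])
def proj(c,X):
    p=(np.asarray(X,float)@np.array(c['R']).T+np.array(c['t']))@K(c).T
    return p[:,:2]/p[:,2:]
def plane(c,uv,z):
    """pixel -> world point on the horizontal plane z"""
    d=np.array(c['R']).T@np.linalg.inv(K(c))@np.array([*uv,1.]); o=-np.array(c['R']).T@np.array(c['t'])
    return o+d*(z-o[2])/d[2]
def box(x0,x1,y0,y1,z0,z1): return np.array([[x,y,z] for x in(x0,x1) for y in(y0,y1) for z in(z0,z1)],float)
def place(P,p): 
    c,s=np.cos(p[2]),np.sin(p[2]); return P@np.array([[c,s,0],[-s,c,0],[0,0,1]])+[p[0],p[1],0]
def render(c,boxes,p):
    m=np.zeros((384,512),np.uint8)
    for b in boxes:
        h=cv2.convexHull(proj(c,place(b,p)).astype(np.float32))
        cv2.fillConvexPoly(m,np.round(h*16).astype(np.int32),1,cv2.LINE_8,4)
    return m>0
def fit(views,boxes,p0,step):
    def cost(p):
        return sum(1-(lambda r:(r&m).sum()/max(1,(r|m).sum()))(render(c,boxes,p)) for c,m in views)/len(views)
    best=None
    for k in range(3):
        S=np.vstack([p0]+[np.array(p0)+np.eye(3)[i]*step[i]*(-1)**k for i in range(3)])
        r=minimize(cost,p0,method='Nelder-Mead',options=dict(initial_simplex=S,xatol=.002,fatol=1e-5))
        p0=r.x
    return r.x,r.fun
def pick(c,q,uv):
    L=trace(q,c); L=[d for d in L if np.hypot(*(np.array(d['location'])-uv))<35]
    return L[0]['pixels'] if L else None
CASE=[box(-100,100,-31,31,0,40),box(-61,-49,-22,22,40,54)]
E
python3 - <<'E'
from h import *
C={n:camera(n) for n in ['scene','side','wrist']}
v=[]
for n,uv in [('scene',(224,228)),('side',(266,248))]:
    m=pick(C[n],'case',np.array(uv)); print(n,None if m is None else m.sum())
    if m is not None: v.append((C[n],m))
    print(n,plane(C[n],uv,20))
p0=[*plane(C['side'],(266,248),20)[:2],3.0]
print('case',fit(v,CASE,p0,[20,20,.2])); 
for w in v: print(fit([w],CASE,p0,[20,20,.2]))
# dryer: white mask in wrist
c=C['wrist']
a,b=plane(c,(92,140),25),plane(c,(295,160),25); print('corners',a,b,b-a,np.arctan2(*(b-a)[1::-1]))
yaw=np.arctan2(*(b-a)[1::-1]); R=np.array([[np.cos(yaw),-np.sin(yaw)],[np.sin(yaw),np.cos(yaw)]])
print('origin',a[:2]-R@[-110,-135],b[:2]-R@[130,-135])
for n in ['scene','side','wrist']:
    m=trace('dryer',C[n])
    print(n,[(d['pixels'].sum(),d['conf']) for d in m])
for n,q,z in [('side','mug',46),('scene','mug',46),('side','canister',65),('scene','canister',65),('side','teaspoon',3),('side','bento',30)]:
    print(q,[np.round(plane(C[n],d['location'],z)[:2]).tolist() for d in spot_in(q,C[n])])
E
```

```text
scene 970
scene [ 524.16284584 -188.00320534   20.        ]
side 1435
side [ 532.72519008 -203.53361814   20.        ]
case (array([ 532.57537363, -187.75885369,    2.89702726]), np.float64(0.07093360188083081))
(array([ 532.95613415, -188.13149489,    2.89441615]), np.float64(0.061165048543689315))
(array([ 533.47052509, -187.57649528,    2.86234116]), np.float64(0.0790996784565916))
corners [360.89095067  43.69334041  25.        ] [598.40382717  20.25147671  25.        ] [237.51287649 -23.4418637    0.        ] -0.09837861842739552
origin [483.6187711  167.23637782] [482.2921135  167.36731525]
scene [(np.int64(2541), 0.59)]
side [(np.int64(2858), 0.62)]
wrist [(np.int64(32966), 0.95)]
mug []
mug [[764.0, -4.0], [518.0, 142.0]]
canister [[549.0, 599.0]]
canister [[520.0, 484.0]]
teaspoon [[729.0, -231.0]]
bento [[555.0, -507.0], [488.0, 142.0]]
```

>>> servo_tool(
  motion=[
    {"dx":-0.4,"wz":-0.075},
    {"dx":-0.8,"wz":-0.15},
    {"dx":-1,"wz":-0.225},
    {"dx":-1,"wz":-0.3},
    {"dx":-1,"wz":-0.375},
    {"dx":-1,"wz":-0.45},
    {"dx":-1,"wz":-0.525},
    {"dx":-1,"wz":-0.6},
    {"dx":-1,"wz":-0.655},
    {"dx":-1,"wz":-0.655,"fingers":-1},
  ],
)

```text
schema error: expected keys wx, wy, wz, dx, dy, dz, fingers
```

>>> servo_tool(
  motion=[
    {"dx":-0.4,"dy":0,"dz":0,"wx":0,"wy":0,"wz":-0.075,"fingers":-1},
    {"dx":-0.8,"dy":0,"dz":0,"wx":0,"wy":0,"wz":-0.15,"fingers":-1},
    {"dx":-1,"dy":0,"dz":0,"wx":0,"wy":0,"wz":-0.3,"fingers":-1},
    {"dx":-1,"dy":0,"dz":0,"wx":0,"wy":0,"wz":-0.4,"fingers":-1},
    {"dx":-1,"dy":0,"dz":0,"wx":0,"wy":0,"wz":-0.655,"fingers":-1},
    {"dx":-1,"dy":0,"dz":0,"wx":0,"wy":0,"wz":-0.655,"fingers":-1},
    {"dx":-1,"dy":0,"dz":0,"wx":0,"wy":0,"wz":-0.655,"fingers":-1},
    {"dx":-1,"dy":0,"dz":0,"wx":0,"wy":0,"wz":-0.655,"fingers":-1},
    {"dx":-1,"dy":0,"dz":0,"wx":0,"wy":0,"wz":-0.655,"fingers":-1},
    {"dx":-1,"dy":0,"dz":0,"wx":0,"wy":0,"wz":-0.655,"fingers":-1},
  ],
)

```text
clock: 3.2
eef_pos: [550.0, -100.0, 205.4]
eef_rot: [-3.142, -0.0, 2.883]
wrist_force: [-0.4, 0.4, -0.6]
finger_gap: 94.0
finger_force: 0.0
```

>>> servo_tool(
  motion=[
    {"dx":-0.03,"dy":-0.45,"dz":0,"wx":0,"wy":0,"wz":0,"fingers":-1},
    {"dx":-0.06,"dy":-0.895,"dz":0,"wx":0,"wy":0,"wz":0,"fingers":-1},
    {"dx":-0.06,"dy":-0.895,"dz":0,"wx":0,"wy":0,"wz":0,"fingers":-1},
    {"dx":-0.06,"dy":-0.895,"dz":0,"wx":0,"wy":0,"wz":0,"fingers":-1},
  ],
)

```text
clock: 3.6
eef_pos: [532.5, -188.6, 205.3]
eef_rot: [3.141, -0.0, 2.876]
wrist_force: [0.5, 0.2, 0.5]
finger_gap: 93.9
finger_force: 0.0
```

```bash
python3 - <<'E'
from h import *
C={n:camera(n) for n in ['wrist','scene','side']}
s=read_state(); print(s['clock'],s['eef_pos'],s['eef_rot'])
c=C['wrist']; cv2.imwrite('pics/wrist1.png',c['image'][:,:,::-1])
for d in trace('case',c): print('case',d['conf'],d['location'],d['pixels'].sum())
print('model px',proj(c,place(np.array([[0,0,40],[-55,0,47.]]),[533,-188,2.88])))
for d in spot_in('lid_ridge',c): print('ridge',d['conf'],d['location'],plane(c,d['location'],47))
m=pick(c,'case',proj(c,[[533,-188,30]])[0])
if m is not None: print(fit([(c,m)],CASE,[533,-188,2.88],[8,8,.06]))
# dryer
D=[box(-110,130,-135,135,0,25),box(25,105,-30,60,25,85)]
v=[]
for n in ['scene','side']:
    L=trace('dryer',C[n]); print(n,[(d['pixels'].sum(),d['conf'],d['location']) for d in L])
    hsv=cv2.cvtColor(C[n]['image'],cv2.COLOR_RGB2HSV)
    np.save(f'pics/{n}.npy',C[n]['image'])
    if L: v.append((C[n],L[0]['pixels'])); print(fit(v[-1:],D,[483,167,-.098],[15,15,.1]))
print('dryer both',fit(v,D,[483,167,-.098],[15,15,.1]))
# hood & tab
for n in ['scene','side']:
    for q in ['guard','guard_tab']:
        for d in trace(q,C[n])[:2]: print(n,q,d['conf'],d['location'],d['pixels'].sum(),plane(C[n],d['location'],60))
ims=[cv2.resize(C['scene']['image'][120:230,220:370],(600,440),interpolation=3)]
cv2.imwrite('pics/dry1.png',ims[0][:,:,::-1])
E
```

```text
3.75 [ 532.95080087 -187.08736607  205.44408413] [ 3.14147299e+00 -2.10360431e-05  2.88061617e+00]
case 0.65 [255.4, 166.9] 8989
case 0.6 [66.1, 38.6] 9296
case 0.36 [416.1, 285.2] 342
model px [[255.19470807 179.54087056]
 [255.35255681 226.42013978]]
ridge 0.95 [47.1, 37.0] [ 334.79351077 -351.63003271   47.        ]
ridge 0.85 [252.4, 170.1] [ 520.25579725 -187.80668905   47.        ]
ridge 0.46 [464.8, 84.8] [491.25707519  50.43312628  47.        ]
(array([ 534.05556928, -188.76859845,    2.87932827]), np.float64(0.0412755972696246))
scene [(np.int64(3088), 0.6, [283.5, 176.2])]
(array([ 4.79990566e+02,  1.68262043e+02, -1.02118382e-01]), np.float64(0.06886137118695257))
side [(np.int64(2116), 0.88, [235.3, 180.3])]
(array([ 4.80436148e+02,  1.73442026e+02, -9.74286574e-02]), np.float64(0.3158745554477853))
dryer both (array([ 4.80576526e+02,  1.69224881e+02, -1.27963296e-01]), np.float64(0.19724855777410027))
scene guard 0.86 [295.0, 173.7] 674 [556.8839941  167.68099109  60.        ]
scene guard 0.69 [339.2, 128.8] 657 [526.13645906 495.16108201  60.        ]
scene guard_tab 0.95 [294.1, 170.6] 625 [543.78463123 177.02162882  60.        ]
scene guard_tab 0.42 [306.4, 236.0] 686 [772.8286999  -15.16081472  60.        ]
side guard 0.53 [256.4, 164.9] 173 [536.75440081 181.37980236  60.        ]
side guard_tab 0.49 [256.8, 165.0] 160 [538.24627724 180.65064088  60.        ]
```

View pics/wrist1.png

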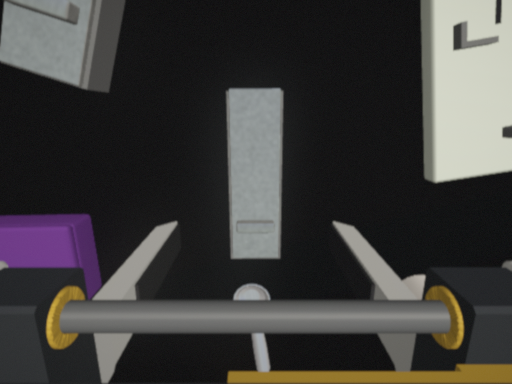

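View pics/dry1.png

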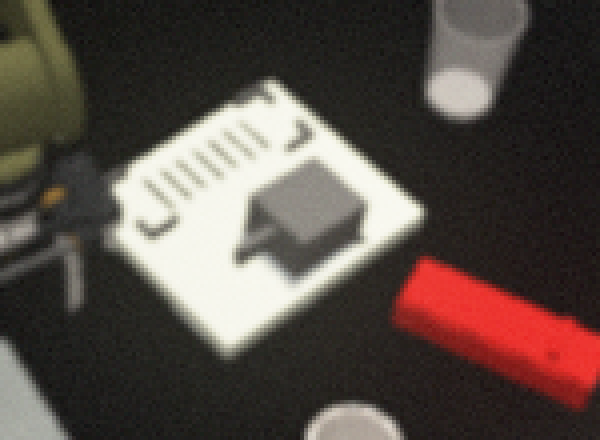

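>>> servo_tool(
  motion=[
    {"dx":0,"dy":0,"dz":0.3,"wx":0,"wy":0,"wz":0,"fingers":-1},
    {"dx":0,"dy":0,"dz":0.7,"wx":0,"wy":0,"wz":0,"fingers":-1},
    {"dx":0,"dy":0,"dz":1,"wx":0,"wy":0,"wz":0,"fingers":-1},
  ],
)

```text
clock: 4.5
eef_pos: [532.2, -187.8, 103.5]
eef_rot: [3.141, -0.001, 2.881]
wrist_force: [0.9, -0.2, 0.6]
finger_gap: 94.0
finger_force: 0.0
```

>>> servo_tool(
  motion=[
    {"dx":0,"dy":0,"dz":0.35,"wx":0,"wy":0,"wz":0,"fingers":-1},
    {"dx":0,"dy":0,"dz":0.65,"wx":0,"wy":0,"wz":0,"fingers":-1},
    {"dx":0,"dy":0,"dz":0.85,"wx":0,"wy":0,"wz":0,"fingers":-1},
    {"dx":0,"dy":0,"dz":0.97,"wx":0,"wy":0,"wz":0,"fingers":-1},
    {"dx":0,"dy":0,"dz":0.99,"wx":0,"wy":0,"wz":0,"fingers":-1},
    {"dx":0,"dy":0,"dz":0.99,"wx":0,"wy":0,"wz":0,"fingers":-0.2},
    {"dx":0,"dy":0,"dz":0.99,"wx":0,"wy":0,"wz":0,"fingers":0.6},
    {"dx":0,"dy":0,"dz":0.99,"wx":0,"wy":0,"wz":0,"fingers":1},
    {"dx":0,"dy":0,"dz":0.99,"wx":0,"wy":0,"wz":0,"fingers":1},
    {"dx":0,"dy":0,"dz":0.99,"wx":0,"wy":0,"wz":0,"fingers":1},
  ],
  newtons=25,
)

```text
clock: 5.5
eef_pos: [533.0, -188.1, 7.0]
eef_rot: [-3.141, 0.001, 2.881]
wrist_force: [-0.3, 0.0, 4.5]
finger_gap: 61.9
finger_force: 25.0
```

>>> servo_tool(
  motion=[
    {"dx":0,"dy":0,"dz":-0.05,"wx":0,"wy":0,"wz":0,"fingers":1},
    {"dx":0,"dy":0,"dz":-0.2,"wx":0,"wy":0,"wz":0,"fingers":1},
    {"dx":0,"dy":0,"dz":-0.4,"wx":0,"wy":0,"wz":0,"fingers":1},
    {"dx":0,"dy":0,"dz":-0.65,"wx":0,"wy":0,"wz":0,"fingers":1},
    {"dx":0,"dy":0,"dz":-0.88,"wx":0,"wy":0,"wz":0,"fingers":1},
    {"dx":0,"dy":0,"dz":-1,"wx":0,"wy":0,"wz":0,"fingers":1},
  ],
)

```text
clock: 6.1
eef_pos: [533.3, -188.3, 109.3]
eef_rot: [-3.141, 0.003, 2.881]
wrist_force: [0.4, -0.0, -2.3]
finger_gap: 61.7
finger_force: 25.0
```

>>> servo_tool(
  motion=[
    {"dx":0.05,"dy":0.06,"dz":0,"wx":0,"wy":0,"wz":0.04,"fingers":1},
    {"dx":0.15,"dy":0.17,"dz":0,"wx":0,"wy":0,"wz":0.11,"fingers":1},
    {"dx":0.25,"dy":0.29,"dz":0,"wx":0,"wy":0,"wz":0.185,"fingers":1},
    {"dx":0.35,"dy":0.4,"dz":0,"wx":0,"wy":0,"wz":0.26,"fingers":1},
    {"dx":0.45,"dy":0.51,"dz":0,"wx":0,"wy":0,"wz":0.335,"fingers":1},
    {"dx":0.55,"dy":0.63,"dz":0,"wx":0,"wy":0,"wz":0.41,"fingers":1},
    {"dx":0.63,"dy":0.72,"dz":0,"wx":0,"wy":0,"wz":0.485,"fingers":1},
    {"dx":0.7,"dy":0.8,"dz":0,"wx":0,"wy":0,"wz":0.56,"fingers":1},
    {"dx":0.75,"dy":0.85,"dz":0,"wx":0,"wy":0,"wz":0.635,"fingers":1},
    {"dx":0.76,"dy":0.87,"dz":0,"wx":0,"wy":0,"wz":0.705,"fingers":1},
  ],
)

```text
clock: 7.1
eef_pos: [481.2, -83.8, 106.6]
eef_rot: [-3.141, -0.0, 1.465]
wrist_force: [0.3, 0.3, -2.2]
finger_gap: 61.7
finger_force: 25.0
```

```bash
python3 - <<'E'
from h import *
s=read_state(); print(s['clock'],s['eef_pos'],s['eef_rot'],s['finger_gap'],s['wrist_force'])
c=camera('wrist'); cv2.imwrite('pics/wrist2.png',c['image'][:,:,::-1])
import pickle; pickle.dump(c,open('pics/w2.pkl','wb'))
E
```

```text
7.1 [481.22352849 -83.77455553 106.64397064] [-3.14119316e+00 -1.20996761e-04  1.46512254e+00] 61.6903644126196 [ 0.26877478  0.32340581 -2.23784988]
```

View pics/wrist2.png

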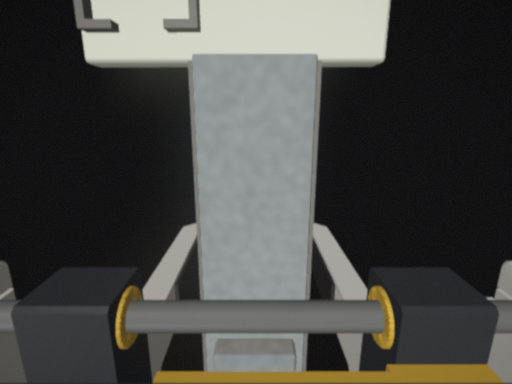

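```bash
python3 - <<'E'
from h import *
import pickle; c=pickle.load(open('pics/w2.pkl','rb'))
for z in (25,39): 
    a,b=plane(c,(75,27),z),plane(c,(199,27),z); print(z,a,b,(a+b)/2,np.hypot(*(b-a)[:2]))
a,b=plane(c,(82,61),25),plane(c,(389,61),25); y=np.arctan2(*(b-a)[1::-1]); print(a,b,np.hypot(*(b-a)[:2]),y)
for cr,l in ((a,[-110,-135]),(b,[130,-135])):
    R=np.array([[np.cos(y),-np.sin(y)],[np.sin(y),np.cos(y)]]); print(cr[:2]-R@l)
g=c['image'].mean(2).astype(int)
print('col136 rows',g[10:75,136].tolist()); print('col 350 rows',g[40:75,350].tolist()); print('row45',g[45,76:92].tolist(),g[45,380:396].tolist()); print('row10',g[10,68:100].tolist(),g[10,180:206].tolist())
print('col 100',g[5:40,100].tolist())
E
```

```text
25 [358.21109814  68.73082517  25.        ] [453.56570201  58.60968493  25.        ] [405.88840008  63.67025505  25.        ] 95.8902391165403
39 [365.2475767   64.55451703  39.        ] [455.49679371  54.9752734   39.        ] [410.3721852   59.76489522  39.        ] 90.75617378197728
[357.48145645  44.29905878  25.        ] [599.81094148  18.58669712  25.        ] 243.68977174910756 -0.10570944796221368
[481.11164397 166.93908787]
[484.78081926 166.54977015]
col136 rows [205, 205, 205, 205, 206, 206, 205, 205, 206, 205, 205, 205, 205, 205, 206, 206, 206, 206, 206, 206, 206, 206, 206, 206, 206, 206, 206, 206, 206, 206, 206, 207, 206, 207, 206, 207, 206, 207, 206, 207, 207, 207, 207, 207, 206, 206, 207, 205, 200, 188, 173, 157, 141, 126, 115, 108, 99, 74, 47, 36, 36, 37, 34, 35, 32]
col 350 rows [208, 207, 207, 207, 208, 208, 208, 208, 208, 208, 208, 208, 208, 209, 208, 208, 208, 204, 194, 181, 165, 148, 132, 117, 110, 103, 85, 46, 22, 22, 20, 19, 23, 22, 23]
row45 [17, 16, 19, 19, 19, 20, 60, 137, 191, 203, 205, 205, 205, 205, 205, 205] [207, 207, 205, 198, 182, 155, 92, 30, 17, 18, 19, 17, 18, 19, 18, 19]
row10 [18, 14, 16, 16, 17, 30, 67, 105, 114, 115, 115, 116, 116, 115, 107, 73, 49, 45, 43, 46, 46, 44, 49, 99, 164, 196, 203, 203, 203, 203, 204, 204] [206, 206, 206, 206, 206, 206, 206, 200, 175, 141, 127, 127, 127, 127, 127, 124, 111, 82, 73, 132, 193, 206, 206, 207, 207, 206]
col 100 [203, 203, 203, 204, 203, 204, 204, 204, 204, 204, 204, 204, 200, 183, 148, 123, 119, 118, 118, 118, 118, 116, 105, 81, 59, 55, 84, 142, 185, 202, 205, 205, 205, 206, 206]
```

```bash
python3 - <<'E'
from h import *
import pickle; c=pickle.load(open('pics/w2.pkl','rb'))
y=-.103; R=np.array([[np.cos(y),-np.sin(y)],[np.sin(y),np.cos(y)]])
f=lambda uv,z:np.round(R.T@(plane(c,uv,z)[:2]-[483,167]),1)
print(f((83,10),39),f((189,10),39),f((100,18.5),39),f((182,18.5),39))
t=plane(c,(255,56),139.6); print(t, 'tool x', (t[:2]-[481.2,-83.8])@[np.cos(1.465),np.sin(1.465)], (t[:2]-[481.2,-83.8])@[np.sin(1.465),-np.cos(1.465)])
d=np.array([483,167])+R@[-60,0]-[481.2,-83.8]; print('target',d+[481.2,-83.8],'dx,dy',d@[np.cos(1.465),np.sin(1.465)],d@[np.sin(1.465),-np.cos(1.465)])
E
```

```text
[ -99.1 -102.9] [ -22.5 -103.2] [ -87.5 -108.5] [ -27.9 -108.6]
[492.33630348  14.7275412  139.6       ] tool x 99.1526360614118 0.6696206607935995
target [423.31798872 173.16907852] dx,dy 249.4200226478043 -84.69407800939848
```

>>> servo_tool(
  motion=[
    {"dx":0.1,"dy":-0.05,"dz":0,"wx":0,"wy":0,"wz":0,"fingers":1},
    {"dx":0.3,"dy":-0.15,"dz":0,"wx":0,"wy":0,"wz":0,"fingers":1},
    {"dx":0.6,"dy":-0.3,"dz":0,"wx":0,"wy":0,"wz":0,"fingers":1},
    {"dx":0.9,"dy":-0.45,"dz":0,"wx":0,"wy":0,"wz":0,"fingers":1},
  ],
)

```text
clock: 7.55
eef_pos: [445.0, 10.8, 106.4]
eef_rot: [-3.141, -0.0, 1.475]
wrist_force: [1.3, 0.3, -2.9]
finger_gap: 61.4
finger_force: 25.0
```

>>> servo_tool(
  motion=[
    {"dx":0.3,"dy":-0.15,"dz":0,"wx":0,"wy":0,"wz":0,"fingers":1},
    {"dx":0.6,"dy":-0.28,"dz":0,"wx":0,"wy":0,"wz":0,"fingers":1},
    {"dx":0.9,"dy":-0.4,"dz":0,"wx":0,"wy":0,"wz":0,"fingers":1},
  ],
)

```text
clock: 7.85
eef_pos: [414.1, 104.6, 106.6]
eef_rot: [3.142, -0.0, 1.476]
wrist_force: [0.3, 0.5, -2.5]
finger_gap: 61.6
finger_force: 25.0
```

>>> servo_tool(
  motion=[
    {"dx":0.25,"dy":0,"dz":0,"wx":0,"wy":0,"wz":0,"fingers":1},
    {"dx":0.45,"dy":0,"dz":0,"wx":0,"wy":0,"wz":0,"fingers":1},
    {"dx":0.6,"dy":0,"dz":0,"wx":0,"wy":0,"wz":0,"fingers":1},
    {"dx":0.685,"dy":0,"dz":0.1,"wx":0,"wy":0,"wz":0,"fingers":1},
    {"dx":0.685,"dy":0,"dz":0.25,"wx":0,"wy":0,"wz":0,"fingers":1},
    {"dx":0.685,"dy":0,"dz":0.4,"wx":0,"wy":0,"wz":0,"fingers":1},
    {"dx":0.685,"dy":0,"dz":0.5,"wx":0,"wy":0,"wz":0,"fingers":1},
    {"dx":0.685,"dy":0,"dz":0.5,"wx":0,"wy":0,"wz":0,"fingers":1},
  ],
)

```text
clock: 8.65
eef_pos: [421.0, 171.0, 55.0]
eef_rot: [-3.139, 0.001, 1.472]
wrist_force: [0.6, 0.1, -2.5]
finger_gap: 61.6
finger_force: 25.0
```

```bash
python3 - <<'E'
from h import *
s=read_state(); p=np.array(s['eef_pos']); print(s['clock'],p,s['eef_rot'],s['finger_gap'],s['wrist_force'])
y=-.103; R=np.array([[np.cos(y),-np.sin(y)],[np.sin(y),np.cos(y)]]); print('in cradle',R.T@(p[:2]-[483,167])-[-60.8,-1.5])
E
```

```text
8.65 [421.0407848  171.00608936  55.03194856] [-3.13916375e+00  1.05325417e-03  1.47206700e+00] 61.58735039021816 [ 0.60270122  0.13825688 -2.45997817]
in cradle [-1.24274101 -0.88566322]
```

>>> servo_tool(
  motion=[
    {"dx":0.01,"dy":0.012,"dz":0.06,"wx":0,"wy":0,"wz":0,"fingers":1},
    {"dx":0.01,"dy":0.012,"dz":0.12,"wx":0,"wy":0,"wz":0,"fingers":1},
    {"dx":0.01,"dy":0.012,"dz":0.17,"wx":0,"wy":0,"wz":0,"fingers":1},
    {"dx":0.01,"dy":0.012,"dz":0.2,"wx":0,"wy":0,"wz":0,"fingers":1},
    {"dx":0.01,"dy":0.012,"dz":0.215,"wx":0,"wy":0,"wz":0,"fingers":1},
    {"dx":0.01,"dy":0.012,"dz":0.225,"wx":0,"wy":0,"wz":0,"fingers":1},
    {"dx":0.01,"dy":0.012,"dz":0.225,"wx":0,"wy":0,"wz":0,"fingers":1},
  ],
)

```text
clock: 9.35
eef_pos: [423.2, 172.2, 33.9]
eef_rot: [-3.142, -0.0, 1.471]
wrist_force: [0.1, -1.6, -2.1]
finger_gap: 61.8
finger_force: 25.0
```

>>> servo_tool(
  motion=[
    {"dx":0,"dy":0,"dz":0.01,"wx":0,"wy":0,"wz":0,"fingers":1},
    {"dx":0,"dy":0,"dz":0.02,"wx":0,"wy":0,"wz":0,"fingers":1},
    {"dx":0,"dy":0,"dz":0.02,"wx":0,"wy":0,"wz":0,"fingers":1},
  ],
)

```text
clock: 9.65
eef_pos: [423.3, 172.3, 32.0]
eef_rot: [3.141, -0.0, 1.471]
wrist_force: [-0.1, 0.8, -2.3]
finger_gap: 61.7
finger_force: 25.0
```

>>> servo_tool(
  motion=[
    {"dx":0,"dy":0,"dz":0.008,"wx":0,"wy":0,"wz":0,"fingers":1},
    {"dx":0,"dy":0,"dz":0.016,"wx":0,"wy":0,"wz":0,"fingers":1},
    {"dx":0,"dy":0,"dz":0.016,"wx":0,"wy":0,"wz":0,"fingers":1},
  ],
)

```text
clock: 9.95
eef_pos: [423.4, 172.3, 31.9]
eef_rot: [3.141, -0.0, 1.471]
wrist_force: [-11.6, -4.0, 27.0]
finger_gap: 61.7
finger_force: 25.0
```

>>> servo_tool(
  motion=[
    {"dx":0,"dy":0,"dz":-0.01,"wx":0,"wy":0,"wz":0,"fingers":1},
    {"dx":0,"dy":0,"dz":-0.01,"wx":0,"wy":0,"wz":0,"fingers":1},
    {"dx":0,"dy":0,"dz":-0.01,"wx":0,"wy":0,"wz":0,"fingers":-0.6},
    {"dx":0,"dy":0,"dz":-0.01,"wx":0,"wy":0,"wz":0,"fingers":-0.75},
    {"dx":0,"dy":0,"dz":-0.01,"wx":0,"wy":0,"wz":0,"fingers":-0.75},
    {"dx":0,"dy":0,"dz":-0.01,"wx":0,"wy":0,"wz":0,"fingers":-0.75},
    {"dx":0,"dy":0,"dz":-0.01,"wx":0,"wy":0,"wz":0,"fingers":-0.75},
  ],
)

```text
clock: 10.65
eef_pos: [423.2, 172.3, 31.3]
eef_rot: [-3.142, 0.0, 1.471]
wrist_force: [0.2, 0.2, 0.9]
finger_gap: 82.2
finger_force: 0.0
```

>>> servo_tool(
  motion=[
    {"dx":0,"dy":0,"dz":-0.2,"wx":0,"wy":0,"wz":0,"fingers":-0.75},
    {"dx":0,"dy":0,"dz":-0.5,"wx":0,"wy":0,"wz":0,"fingers":-0.75},
    {"dx":0,"dy":0,"dz":-0.9,"wx":0,"wy":0,"wz":0,"fingers":-0.5},
    {"dx":-0.3,"dy":0,"dz":-1,"wx":0,"wy":0,"wz":0,"fingers":1},
    {"dx":-0.6,"dy":0,"dz":-1,"wx":0,"wy":0,"wz":0,"fingers":1},
    {"dx":-0.78,"dy":0,"dz":-1,"wx":0,"wy":0,"wz":0,"fingers":1},
    {"dx":-0.78,"dy":0,"dz":-1,"wx":0,"wy":0,"wz":0,"fingers":1},
  ],
)

```text
clock: 11.35
eef_pos: [415.4, 93.3, 131.5]
eef_rot: [3.141, 0.0, 1.469]
wrist_force: [-0.0, 0.5, -0.1]
finger_gap: 45.2
finger_force: 0.0
```

```bash
python3 - <<'E'
from h import *
import pickle
s=read_state(); p=np.array(s['eef_pos']); print(s['clock'],p,s['eef_rot'],s['finger_gap'])
c=camera('wrist'); cv2.imwrite('pics/wrist3.png',c['image'][:,:,::-1]); pickle.dump(c,open('pics/w3.pkl','wb'))
print('ridge px',proj(c,place(np.array([[-55,0,72]]),[423.2,172.3,1.471])))
E
```

```text
11.35 [415.37138669  93.32626302 131.50456904] [3.14126846e+00 5.47605539e-05 1.46865645e+00] 45.17763365486653
ridge px [[253.79374821 177.76623082]]
```

View pics/wrist3.png

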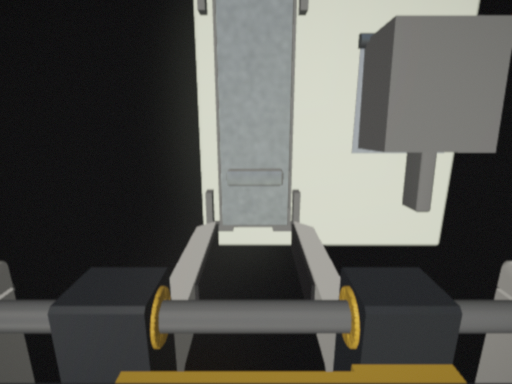

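>>> servo_tool(
  motion=[
    {"dx":0,"dy":0,"dz":0.25,"wx":0,"wy":0,"wz":0,"fingers":1},
    {"dx":0,"dy":0,"dz":0.45,"wx":0,"wy":0,"wz":0,"fingers":1},
    {"dx":0,"dy":0,"dz":0.58,"wx":0,"wy":0,"wz":0,"fingers":1},
    {"dx":0,"dy":0,"dz":0.62,"wx":0,"wy":0,"wz":0,"fingers":1},
    {"dx":0.04,"dy":0,"dz":0.62,"wx":0,"wy":0,"wz":0,"fingers":1},
    {"dx":0.08,"dy":0,"dz":0.62,"wx":0,"wy":0,"wz":0,"fingers":1},
    {"dx":0.14,"dy":0,"dz":0.62,"wx":0,"wy":0,"wz":0,"fingers":1},
    {"dx":0.2,"dy":0,"dz":0.62,"wx":0,"wy":0,"wz":0,"fingers":1},
    {"dx":0.26,"dy":0,"dz":0.62,"wx":0,"wy":0,"wz":0,"fingers":1},
  ],
)

```text
clock: 12.3
eef_pos: [418.4, 121.1, 69.7]
eef_rot: [3.141, -0.0, 1.471]
wrist_force: [0.3, -1.7, 0.5]
finger_gap: 0.1
finger_force: 0.6
```

>>> servo_tool(
  motion=[
    {"dx":0.08,"dy":0,"dz":0,"wx":0,"wy":0,"wz":0,"fingers":1},
    {"dx":0.16,"dy":0,"dz":0,"wx":0,"wy":0,"wz":0,"fingers":1},
    {"dx":0.24,"dy":0,"dz":0,"wx":0,"wy":0,"wz":0,"fingers":1},
    {"dx":0.32,"dy":0,"dz":0,"wx":0,"wy":0,"wz":0,"fingers":1},
    {"dx":0.38,"dy":0,"dz":0,"wx":0,"wy":0,"wz":0,"fingers":1},
    {"dx":0.43,"dy":0,"dz":0,"wx":0,"wy":0,"wz":0,"fingers":1},
    {"dx":0.46,"dy":0,"dz":0,"wx":0,"wy":0,"wz":0,"fingers":1},
    {"dx":0.48,"dy":0,"dz":0,"wx":0,"wy":0,"wz":0,"fingers":1},
    {"dx":0.48,"dy":0,"dz":0,"wx":0,"wy":0,"wz":0,"fingers":1},
  ],
)

```text
clock: 13.2
eef_pos: [422.8, 168.4, 69.3]
eef_rot: [-3.141, -0.0, 1.471]
wrist_force: [-0.2, -0.3, 0.1]
finger_gap: 0.6
finger_force: 0.0
```

>>> servo_tool(
  motion=[
    {"dx":0.015,"dy":0,"dz":0,"wx":0,"wy":0,"wz":0,"fingers":1},
    {"dx":0.03,"dy":0,"dz":0,"wx":0,"wy":0,"wz":0,"fingers":1},
    {"dx":0.045,"dy":0,"dz":0,"wx":0,"wy":0,"wz":0,"fingers":1},
  ],
)

```text
clock: 13.5
eef_pos: [423.2, 172.7, 69.3]
eef_rot: [-3.141, 0.0, 1.471]
wrist_force: [0.4, -1.2, -0.0]
finger_gap: 0.4
finger_force: 0.8
```

>>> servo_tool(
  motion=[
    {"dx":0.015,"dy":0,"dz":0,"wx":0,"wy":0,"wz":0,"fingers":1},
    {"dx":0.03,"dy":0,"dz":0,"wx":0,"wy":0,"wz":0,"fingers":1},
    {"dx":0.035,"dy":0,"dz":0,"wx":0,"wy":0,"wz":0,"fingers":1},
  ],
)

```text
clock: 13.8
eef_pos: [423.6, 176.4, 69.3]
eef_rot: [-3.142, 0.0, 1.471]
wrist_force: [-0.6, -1.5, -0.7]
finger_gap: 0.7
finger_force: 0.6
```

>>> servo_tool(
  motion=[
    {"dx":-0.08,"dy":0,"dz":0,"wx":0,"wy":0,"wz":0,"fingers":1},
    {"dx":-0.12,"dy":0,"dz":-0.2,"wx":0,"wy":0,"wz":0,"fingers":1},
    {"dx":-0.4,"dy":0.1,"dz":-0.5,"wx":0,"wy":0,"wz":0,"fingers":1},
    {"dx":-0.7,"dy":0.2,"dz":-0.9,"wx":0,"wy":0,"wz":0,"fingers":1},
    {"dx":-0.95,"dy":0.3,"dz":-1,"wx":0,"wy":0,"wz":0,"fingers":1},
    {"dx":-0.95,"dy":0.3,"dz":-1,"wx":0,"wy":0,"wz":0,"fingers":0.3},
  ],
)

```text
clock: 14.4
eef_pos: [445.3, 76.3, 171.3]
eef_rot: [3.138, -0.001, 1.468]
wrist_force: [-0.0, 0.5, -1.1]
finger_gap: 5.7
finger_force: 0.0
```

```bash
python3 - <<'E'
from h import *
import pickle
s=read_state(); p=np.array(s['eef_pos']); print(s['clock'],p,s['eef_rot'],s['finger_gap'])
c=camera('wrist'); cv2.imwrite('pics/wrist4.png',c['image'][:,:,::-1]); pickle.dump(c,open('pics/w4.pkl','wb'))
for q in ['guard_tab','guard','lid_ridge']:
    print(q,[(d['location'],round(d['conf'],2)) for d in spot_in(q,c)])
cv2.imwrite('pics/w4b.png',cv2.resize(c['image'],(800,600),interpolation=3)[:,:,::-1])
E
```

```text
14.4 [445.27602199  76.33103691 171.33592565] [ 3.13761867e+00 -5.79978982e-04  1.46806613e+00] 5.671406988912856
guard_tab [([369.0, 71.7], 0.88)]
guard [([369.2, 76.4], 0.85), ([325.6, 103.5], 0.56)]
lid_ridge [([495.5, 26.1], 0.87), ([217.3, 60.2], 0.63), ([459.6, 377.0], 0.18)]
```

View pics/w4b.png

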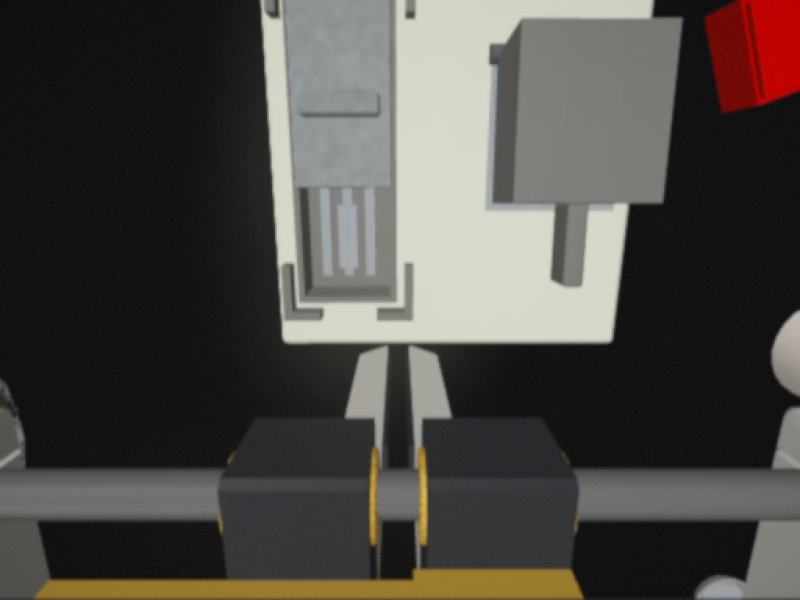

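```bash
python3 - <<'E'
from h import *
import pickle; c=pickle.load(open('pics/w4.pkl','rb'))
y=-.103; R=np.array([[np.cos(y),-np.sin(y)],[np.sin(y),np.cos(y)]])
O=np.array([483,167])+R@[-.8,-1.5]; print('dryer origin',O)
f=lambda uv,z:np.round(R.T@(plane(c,np.array(uv)/1.5625,z)[:2]-O),1)
print('lid end',f((345,187),65),'case end body top',f((345,300),59), 'ridge top',f((340,95),79))
print('hood top',[f(q,85) for q in [(522,18),(682,18),(664,203),(514,203)]])
print('tab root/end top',f((571,204),73),f((567,279),73), 'end edges',f((553,279),73),f((580,279),73))
print('deck corners',f((284,342),25),f((612,342),25))
g=c['image'].mean(2).astype(int)
print('col tab',g[125:190,363].tolist()); print('row165',g[165,345:385].tolist()); print('col 420',g[120:140,420].tolist())
E
```

```text
dryer origin [482.05001289 165.5902041 ]
lid end [-57.3 -24.1] case end body top [-59.8 -93.7] ridge top [-57.1  23.5]
hood top [array([35.3, 58.2]), array([115.2,  58.4]), array([119.3, -32.1]), array([ 37. , -32.1])]
tab root/end top [ 72.6 -33.3] [ 74.4 -77.2] end edges [ 66.  -77.2] [ 82.1 -77.2]
deck corners [-108.5 -133.8] [ 128.9 -134.1]
col tab [125, 124, 125, 124, 113, 100, 98, 99, 101, 102, 103, 104, 105, 107, 109, 112, 112, 113, 115, 116, 117, 118, 118, 119, 120, 120, 120, 121, 121, 122, 122, 123, 123, 124, 125, 124, 125, 125, 125, 125, 125, 126, 126, 125, 126, 126, 125, 126, 125, 126, 125, 125, 126, 126, 126, 124, 123, 125, 154, 191, 207, 211, 210, 210, 210]
row165 [211, 211, 211, 210, 211, 211, 208, 191, 132, 84, 77, 79, 78, 79, 80, 84, 104, 120, 125, 126, 125, 125, 125, 125, 124, 123, 123, 120, 141, 189, 207, 210, 210, 210, 210, 210, 210, 210, 209, 209]
col 420 [123, 123, 123, 123, 122, 123, 123, 123, 118, 99, 60, 26, 20, 18, 17, 19, 14, 15, 17, 20]
```

>>> servo_tool(
  motion=[
    {"dx":0.1,"dy":0.3,"dz":0.1,"wx":0,"wy":0,"wz":0,"fingers":-0.1},
    {"dx":0.2,"dy":0.7,"dz":0.3,"wx":0,"wy":0,"wz":0,"fingers":-0.1},
    {"dx":0.306,"dy":1,"dz":0.5,"wx":0,"wy":0,"wz":0,"fingers":-0.1},
    {"dx":0.306,"dy":1,"dz":0.6,"wx":0,"wy":0,"wz":0,"fingers":-0.1},
    {"dx":0.306,"dy":1,"dz":0.6,"wx":0,"wy":0,"wz":0,"fingers":-0.1},
    {"dx":0.306,"dy":1,"dz":0.6,"wx":0,"wy":0,"wz":0,"fingers":-0.1},
  ],
)

```text
clock: 15.2
eef_pos: [545.8, 99.6, 109.5]
eef_rot: [-3.141, 0.0, 1.472]
wrist_force: [-0.9, -0.2, 0.8]
finger_gap: 51.8
finger_force: 0.0
```

```bash
cat >> h.py <<'E'
yd=-.103; Rd=np.array([[np.cos(yd),-np.sin(yd)],[np.sin(yd),np.cos(yd)]]); Od=np.array([482.05,165.6])
def dry():
    s=read_state(); p=np.array(s['eef_pos']); q=Rd.T@(p[:2]-Od)
    print(s['clock'],'dryer xyz',np.round([*q,p[2]],1),'rot',np.round(s['eef_rot'],3),'gap',round(s['finger_gap'],1),'F',np.round(s['wrist_force'],1),'joints',np.round(s['joints'],2))
E
python3 - <<'E'
from h import *
dry()
c=camera('wrist'); cv2.imwrite('pics/wrist5.png',c['image'][:,:,::-1])
print(proj(c,[[*(Od+Rd@[77,-62]),60]]),[(d['location'],d['conf']) for d in spot_in('guard_tab',c)])
E
```

```text
15.2 dryer xyz [ 70.2 -59.1 109.5] rot [-3.141  0.     1.472] gap 51.8 F [-0.9 -0.2  0.8] joints [0.11 0.41 1.61 0.   1.12 0.21]
[[262.62224066 214.10004952]] [([260.3, 109.0], 0.9)]
```

View pics/wrist5.png

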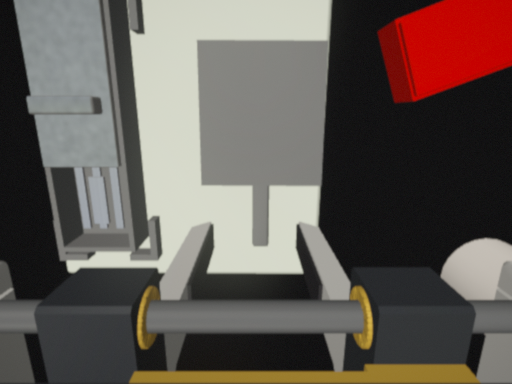

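>>> servo_tool(
  motion=[
    {"dx":-0.03,"dy":0.055,"dz":0.2,"wx":0,"wy":0,"wz":0,"fingers":-0.1},
    {"dx":-0.03,"dy":0.055,"dz":0.45,"wx":0,"wy":0,"wz":0,"fingers":-0.1},
    {"dx":-0.03,"dy":0.055,"dz":0.62,"wx":0,"wy":0,"wz":0,"fingers":-0.1},
    {"dx":-0.03,"dy":0.055,"dz":0.675,"wx":0,"wy":0,"wz":0,"fingers":0.3},
    {"dx":-0.03,"dy":0.055,"dz":0.675,"wx":0,"wy":0,"wz":0,"fingers":0.8},
    {"dx":-0.03,"dy":0.055,"dz":0.675,"wx":0,"wy":0,"wz":0,"fingers":1},
    {"dx":-0.03,"dy":0.055,"dz":0.675,"wx":0,"wy":0,"wz":0,"fingers":1},
    {"dx":-0.03,"dy":0.055,"dz":0.675,"wx":0,"wy":0,"wz":0,"fingers":1},
  ],
  newtons=8,
)

```text
clock: 16.1
eef_pos: [551.7, 95.7, 42.5]
eef_rot: [3.141, -0.0, 1.471]
wrist_force: [-15.5, -1.0, 1.7]
finger_gap: 15.3
finger_force: 7.9
```

```bash
python3 - <<'E'
from h import *
dry()
# arc of tab grip point about the hinge (y,z) in dryer frame, relative to the shut point
r0=np.array([-120,33.])
for t in np.arange(0,1.75,.1):
    p=np.array([np.cos(t)*r0[0]+np.sin(t)*r0[1], -np.sin(t)*r0[0]+np.cos(t)*r0[1]])-r0
    print(round(t,2),np.round(p,1).tolist())
E
```

```text
16.1 dryer xyz [ 76.4 -62.4  42.5] rot [ 3.141 -0.     1.471] gap 15.3 F [-15.5  -1.    1.7] joints [0.11 0.51 1.64 0.   0.99 0.21]
0.0 [0.0, 0.0]
0.1 [3.9, 11.8]
0.2 [8.9, 23.2]
0.3 [15.1, 34.0]
0.4 [22.3, 44.1]
0.5 [30.5, 53.5]
0.6 [39.6, 62.0]
0.7 [49.5, 69.5]
0.8 [60.1, 76.1]
0.9 [71.3, 81.5]
1.0 [82.9, 85.8]
1.1 [95.0, 88.9]
1.2 [107.3, 90.8]
1.3 [119.7, 91.5]
1.4 [132.1, 90.9]
1.5 [144.4, 89.0]
1.6 [156.5, 86.0]
1.7 [168.2, 81.7]
```

>>> servo_tool(
  motion=[
    {"dx":0,"dy":-0.016,"dz":0,"wx":0,"wy":0,"wz":0,"fingers":1},
    {"dx":0,"dy":-0.016,"dz":0,"wx":0,"wy":0,"wz":0,"fingers":1},
    {"dx":0,"dy":-0.016,"dz":0,"wx":0,"wy":0,"wz":0,"fingers":1},
  ],
)

```text
clock: 16.4
eef_pos: [549.6, 95.7, 41.9]
eef_rot: [-3.14, 0.0, 1.471]
wrist_force: [-6.0, -1.5, 0.9]
finger_gap: 11.8
finger_force: 8.0
```

>>> servo_tool(
  motion=[
    {"dx":0.015,"dy":-0.024,"dz":-0.055,"wx":0,"wy":0,"wz":0,"fingers":1},
    {"dx":0.04,"dy":-0.024,"dz":-0.118,"wx":0,"wy":0,"wz":0,"fingers":1},
    {"dx":0.09,"dy":-0.024,"dz":-0.232,"wx":0,"wy":0,"wz":0,"fingers":1},
    {"dx":0.15,"dy":-0.024,"dz":-0.34,"wx":0,"wy":0,"wz":0,"fingers":1},
    {"dx":0.223,"dy":-0.024,"dz":-0.441,"wx":0,"wy":0,"wz":0,"fingers":1},
    {"dx":0.305,"dy":-0.024,"dz":-0.535,"wx":0,"wy":0,"wz":0,"fingers":1},
    {"dx":0.396,"dy":-0.024,"dz":-0.62,"wx":0,"wy":0,"wz":0,"fingers":1},
  ],
)

```text
clock: 17.1
eef_pos: [553.5, 135.8, 105.2]
eef_rot: [3.137, -0.001, 1.471]
wrist_force: [11.6, 0.9, -5.8]
finger_gap: 11.8
finger_force: 8.0
```

```bash
python3 - <<'E'
from h import *
dry()
E
```

```text
17.1 dryer xyz [ 74.1 -22.3 105.2] rot [ 3.137e+00 -1.000e-03  1.471e+00] gap 11.8 F [11.6  0.9 -5.8] joints [ 0.18  0.44  1.57 -0.    1.12  0.28]
```

>>> servo_tool(
  motion=[
    {"dx":0.05,"dy":0.015,"dz":-0.04,"wx":0,"wy":0,"wz":0,"fingers":1},
    {"dx":0.1,"dy":0.015,"dz":-0.075,"wx":0,"wy":0,"wz":0,"fingers":1},
    {"dx":0.205,"dy":0.015,"dz":-0.141,"wx":0,"wy":0,"wz":0,"fingers":1},
    {"dx":0.317,"dy":0.015,"dz":-0.195,"wx":0,"wy":0,"wz":0,"fingers":1},
    {"dx":0.433,"dy":0.015,"dz":-0.238,"wx":0,"wy":0,"wz":0,"fingers":1},
    {"dx":0.554,"dy":0.015,"dz":-0.269,"wx":0,"wy":0,"wz":0,"fingers":1},
    {"dx":0.677,"dy":0.015,"dz":-0.288,"wx":0,"wy":0,"wz":0,"fingers":1},
    {"dx":0.801,"dy":0.015,"dz":-0.295,"wx":0,"wy":0,"wz":0,"fingers":1},
    {"dx":0.925,"dy":0.015,"dz":-0.289,"wx":0,"wy":0,"wz":0,"fingers":1},
  ],
)

```text
clock: 18.0
eef_pos: [563.1, 228.3, 133.3]
eef_rot: [3.14, -0.0, 1.471]
wrist_force: [6.7, -2.6, -3.4]
finger_gap: 12.1
finger_force: 8.0
```

```bash
python3 - <<'E'
from h import *
dry()
E
```

```text
18.0 dryer xyz [ 74.1  70.7 133.3] rot [ 3.14  -0.     1.471] gap 12.1 F [ 6.7 -2.6 -3.4] joints [ 0.33  0.49  1.43 -0.    1.22  0.43]
```

>>> servo_tool(
  motion=[
    {"dx":0.06,"dy":0.007,"dz":0.008,"wx":0,"wy":0,"wz":0,"fingers":1},
    {"dx":0.123,"dy":0.007,"dz":0.019,"wx":0,"wy":0,"wz":0,"fingers":1},
    {"dx":0.185,"dy":0.007,"dz":0.033,"wx":0,"wy":0,"wz":0,"fingers":1},
    {"dx":0.244,"dy":0.007,"dz":0.049,"wx":0,"wy":0,"wz":0,"fingers":1},
    {"dx":0.3,"dy":0.007,"dz":0.07,"wx":0,"wy":0,"wz":0,"fingers":1},
    {"dx":0.3,"dy":0.007,"dz":0.07,"wx":0,"wy":0,"wz":0,"fingers":1},
    {"dx":0.3,"dy":0.007,"dz":0.07,"wx":0,"wy":0,"wz":0,"fingers":0.3},
    {"dx":0.3,"dy":0.007,"dz":0.07,"wx":0,"wy":0,"wz":0,"fingers":0.1},
    {"dx":0.3,"dy":0.007,"dz":0.07,"wx":0,"wy":0,"wz":0,"fingers":0.1},
    {"dx":0.3,"dy":0.007,"dz":0.07,"wx":0,"wy":0,"wz":0,"fingers":0.1},
  ],
)

```text
clock: 19.0
eef_pos: [566.0, 257.0, 125.6]
eef_rot: [-3.141, 0.0, 1.471]
wrist_force: [0.5, -0.2, 0.2]
finger_gap: 40.4
finger_force: 0.0
```

```bash
python3 - <<'E'
from h import *
dry()
E
```

```text
19.0 dryer xyz [ 74.1  99.5 125.6] rot [-3.141  0.     1.471] gap 40.4 F [ 0.5 -0.2  0.2] joints [0.37 0.53 1.39 0.   1.22 0.47]
```

>>> servo_tool(
  motion=[
    {"dx":0,"dy":0,"dz":-0.25,"wx":0,"wy":0,"wz":0,"fingers":0.1},
    {"dx":0,"dy":0,"dz":-0.6,"wx":0,"wy":0,"wz":0,"fingers":0.1},
    {"dx":-0.15,"dy":-0.1,"dz":-0.75,"wx":0,"wy":0,"wz":0,"fingers":1},
    {"dx":-0.5,"dy":-0.3,"dz":-0.8,"wx":0,"wy":0,"wz":0,"fingers":1},
    {"dx":-0.8,"dy":-0.48,"dz":-0.8,"wx":0,"wy":0,"wz":0,"fingers":1},
    {"dx":-0.9,"dy":-0.53,"dz":-0.8,"wx":0,"wy":0,"wz":0,"fingers":1},
    {"dx":-0.9,"dy":-0.53,"dz":-0.8,"wx":0,"wy":0,"wz":0,"fingers":1},
  ],
)

```text
clock: 19.7
eef_pos: [504.3, 172.1, 206.3]
eef_rot: [3.141, -0.0, 1.469]
wrist_force: [0.6, 0.9, -0.5]
finger_gap: 5.7
finger_force: 0.0
```

```bash
python3 - <<'E'
from h import *
dry()
c=camera('wrist'); S=camera('scene')
print('tip exp',proj(c,[[*(Od+Rd@[52,13]),72]]),[(q,d['location'],round(d['conf'],2)) for q in('switch_tip','guard','switch_pivot') for d in spot_in(q,c)])
a=c['image']; b=cv2.resize(S['image'][130:220,240:360],(512,384),interpolation=3)
cv2.imwrite('pics/w6.png',cv2.resize(np.hstack([a,b]),(800,300))[:,:,::-1])
E
```

```text
19.7 dryer xyz [ 21.5   8.8 206.3] rot [ 3.141 -0.     1.469] gap 5.7 F [ 0.6  0.9 -0.5] joints [0.26 0.26 1.57 0.   1.31 0.36]
tip exp [[283.01831363 181.89079785]] [('switch_tip', [293.3, 180.6], 0.59), ('guard', [315.0, 106.6], 0.78), ('switch_pivot', [284.4, 150.2], 0.58)]
```

View pics/w6.png

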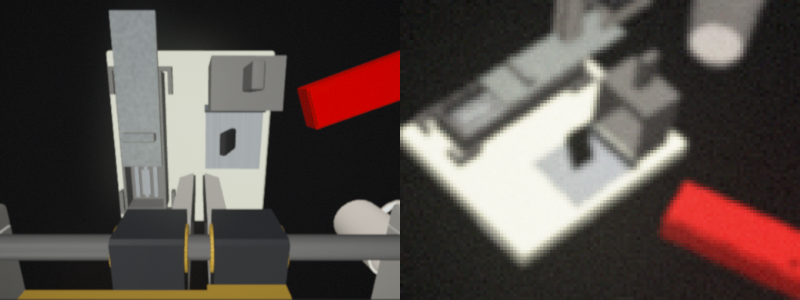

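>>> servo_tool(
  motion=[
    {"dx":0.04,"dy":0,"dz":0.3,"wx":0,"wy":0,"wz":0,"fingers":1},
    {"dx":0.04,"dy":0,"dz":0.7,"wx":0,"wy":0,"wz":0,"fingers":1},
    {"dx":0.04,"dy":0,"dz":1,"wx":0,"wy":0,"wz":0,"fingers":1},
  ],
)

```text
clock: 20.25
eef_pos: [504.4, 177.3, 103.4]
eef_rot: [-3.14, 0.001, 1.472]
wrist_force: [0.7, -0.6, 0.3]
finger_gap: 0.5
finger_force: 0.0
```

>>> servo_tool(
  motion=[
    {"dx":0,"dy":0,"dz":0.25,"wx":0,"wy":0,"wz":0,"fingers":1},
    {"dx":0,"dy":0,"dz":0.42,"wx":0,"wy":0,"wz":0,"fingers":1},
    {"dx":0,"dy":0,"dz":0.48,"wx":0,"wy":0,"wz":0,"fingers":1},
    {"dx":0,"dy":0.08,"dz":0.48,"wx":0,"wy":0,"wz":0,"fingers":1},
    {"dx":0,"dy":0.14,"dz":0.48,"wx":0,"wy":0,"wz":0,"fingers":1},
    {"dx":0,"dy":0.2,"dz":0.48,"wx":0,"wy":0,"wz":0,"fingers":1},
    {"dx":0,"dy":0.26,"dz":0.48,"wx":0,"wy":0,"wz":0,"fingers":1},
    {"dx":0,"dy":0.32,"dz":0.48,"wx":0,"wy":0,"wz":0,"fingers":1},
    {"dx":0,"dy":0.38,"dz":0.48,"wx":0,"wy":0,"wz":0,"fingers":1},
    {"dx":0,"dy":0.42,"dz":0.48,"wx":0,"wy":0,"wz":0,"fingers":1},
  ],
)

```text
clock: 21.25
eef_pos: [547.2, 172.6, 57.9]
eef_rot: [3.141, -0.0, 1.471]
wrist_force: [-1.2, 0.1, 1.9]
finger_gap: 0.4
finger_force: 0.7
```

```bash
python3 - <<'E'
from h import *
dry()
E
```

```text
21.25 dryer xyz [64.1 13.6 57.9] rot [ 3.141 -0.     1.471] gap 0.4 F [-1.2  0.1  1.9] joints [0.24 0.51 1.59 0.   1.04 0.34]
```

>>> servo_tool(
  motion=[
    {"dx":0,"dy":0.03,"dz":0,"wx":0,"wy":0,"wz":0,"fingers":1},
    {"dx":0,"dy":0.06,"dz":0,"wx":0,"wy":0,"wz":0,"fingers":1},
    {"dx":0,"dy":0.08,"dz":0,"wx":0,"wy":0,"wz":0,"fingers":1},
    {"dx":0,"dy":0.09,"dz":0,"wx":0,"wy":0,"wz":0,"fingers":1},
  ],
)

```text
clock: 21.65
eef_pos: [555.6, 171.7, 57.6]
eef_rot: [-3.141, 0.0, 1.471]
wrist_force: [-0.7, -0.1, -1.1]
finger_gap: 0.6
finger_force: 0.5
```

>>> servo_tool(
  motion=[
    {"dx":0,"dy":0.02,"dz":0,"wx":0,"wy":0,"wz":0,"fingers":1},
    {"dx":0,"dy":0.03,"dz":0,"wx":0,"wy":0,"wz":0,"fingers":1},
    {"dx":0,"dy":0.03,"dz":0,"wx":0,"wy":0,"wz":0,"fingers":1},
  ],
)

```text
clock: 21.95
eef_pos: [558.7, 171.5, 57.8]
eef_rot: [3.141, -0.0, 1.471]
wrist_force: [-0.2, -0.5, 0.5]
finger_gap: 0.5
finger_force: 0.1
```

>>> servo_tool(
  motion=[
    {"dx":0,"dy":0.02,"dz":0,"wx":0,"wy":0,"wz":0,"fingers":1},
    {"dx":0,"dy":0.03,"dz":0,"wx":0,"wy":0,"wz":0,"fingers":1},
    {"dx":0,"dy":0.03,"dz":0,"wx":0,"wy":0,"wz":0,"fingers":1},
  ],
)

```text
clock: 22.25
eef_pos: [560.2, 171.3, 57.5]
eef_rot: [-3.138, 0.001, 1.471]
wrist_force: [-11.3, 1.2, 3.9]
finger_gap: 0.4
finger_force: 6.1
```

>>> servo_tool(
  motion=[
    {"dx":0,"dy":0.01,"dz":0,"wx":0,"wy":0,"wz":0,"fingers":1},
    {"dx":0,"dy":0.02,"dz":0,"wx":0,"wy":0,"wz":0,"fingers":1},
  ],
)

```text
clock: 22.45
eef_pos: [560.8, 171.2, 57.2]
eef_rot: [-3.135, 0.001, 1.471]
wrist_force: [-24.6, 1.2, 10.2]
finger_gap: 0.6
finger_force: 13.3
```

>>> servo_tool(
  motion=[
    {"dx":0,"dy":-0.06,"dz":0,"wx":0,"wy":0,"wz":0,"fingers":1},
    {"dx":0,"dy":-0.1,"dz":-0.05,"wx":0,"wy":0,"wz":0,"fingers":1},
    {"dx":0,"dy":-0.1,"dz":-0.4,"wx":0,"wy":0,"wz":0,"fingers":0.1},
    {"dx":0,"dy":-0.1,"dz":-0.8,"wx":0,"wy":0,"wz":0,"fingers":0.1},
    {"dx":0,"dy":-0.1,"dz":-1,"wx":0,"wy":0,"wz":0,"fingers":0.1},
    {"dx":0,"dy":-0.1,"dz":-1,"wx":0,"wy":0,"wz":0,"fingers":0.1},
  ],
)

```text
clock: 23.05
eef_pos: [555.0, 172.2, 161.5]
eef_rot: [3.136, -0.002, 1.471]
wrist_force: [-0.1, -0.6, -0.4]
finger_gap: 29.2
finger_force: 0.0
```

```bash
python3 - <<'E'
from h import *
dry()
c=camera('wrist'); S=camera('side')
P=[[*(Od+Rd@[75+k*22.6,13]),26+46.8] for k in(-1,1)]
g=c['image']; print('tip off/on px',proj(c,P),[(d['location'],round(d['conf'],2)) for d in spot_in('switch_tip',c)])
m=(g.max(2)<60); q=proj(c,[[*(Od+Rd@[75,13]),50]])[0].astype(int); print(q)
sub=m[q[1]-50:q[1]+50,q[0]-60:q[0]+60]; ys,xs=np.nonzero(sub); print('dark centroid',xs.mean()+q[0]-60,ys.mean()+q[1]-50,len(xs))
cv2.imwrite('pics/w7.png',np.hstack([g,cv2.resize(S['image'][130:226,190:318],(512,384),interpolation=3)])[:,:,::-1][:,::1])
im=cv2.imread('pics/w7.png'); cv2.imwrite('pics/w7.png',cv2.resize(im,(800,300)))
E
```

```text
23.05 dryer xyz [ 71.9  14.1 161.5] rot [ 3.136e+00 -2.000e-03  1.471e+00] gap 29.2 F [-0.1 -0.6 -0.4] joints [ 0.24  0.4   1.49 -0.    1.24  0.34]
tip off/on px [[232.11190124 198.61027019]
 [281.56130638 198.6693566 ]] [([268.1, 198.9], 0.94), ([236.9, 161.8], 0.29)]
[256 192]
dark centroid 289.1433778857837 198.75273390036452 1646
```

View pics/w7.png

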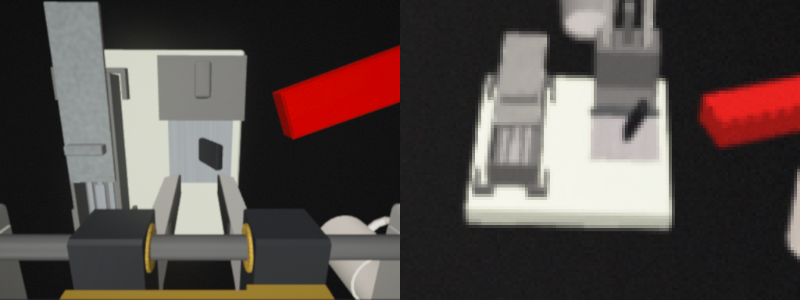

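>>> servo_tool(
  motion=[
    {"dx":0,"dy":0.022,"dz":-0.3,"wx":0,"wy":0,"wz":0,"fingers":0.1},
    {"dx":0.1,"dy":0.022,"dz":-0.45,"wx":0,"wy":0,"wz":0,"fingers":0.1},
    {"dx":0.4,"dy":0.022,"dz":-0.45,"wx":0,"wy":0,"wz":0,"fingers":0.1},
    {"dx":0.7,"dy":0.022,"dz":-0.45,"wx":0,"wy":0,"wz":0,"fingers":0.1},
    {"dx":0.854,"dy":0.022,"dz":-0.45,"wx":0,"wy":0,"wz":0,"fingers":0.1},
    {"dx":0.854,"dy":0.022,"dz":-0.45,"wx":0,"wy":0,"wz":0,"fingers":0.1},
  ],
)

```text
clock: 23.8
eef_pos: [563.8, 257.8, 201.2]
eef_rot: [-3.14, 0.001, 1.473]
wrist_force: [0.1, -0.3, -0.3]
finger_gap: 42.6
finger_force: 0.0
```

```bash
python3 - <<'E'
from h import *
dry()
c=camera('wrist'); t=Od+Rd@[74.1,99.5]
print('tab top exp',proj(c,[[*t,162]]),[(d['location'],round(d['conf'],2)) for d in spot_in('guard_tab',c)])
for d in trace('guard_tab',c)[:1]:
    ys,xs=np.nonzero(d['pixels']); print(xs.min(),xs.max(),ys.min(),ys.max())
E
```

```text
23.8 dryer xyz [ 71.9 100.2 201.2] rot [-3.140e+00  1.000e-03  1.473e+00] gap 42.6 F [ 0.1 -0.3 -0.3] joints [0.37 0.46 1.31 0.   1.37 0.47]
tab top exp [[256.97996653 215.66397235]] [([257.2, 199.5], 0.56)]
213 302 168 241
```

>>> servo_tool(
  motion=[
    {"dx":-0.005,"dy":0.02,"dz":0.2,"wx":0,"wy":0,"wz":0,"fingers":0.1},
    {"dx":-0.005,"dy":0.02,"dz":0.5,"wx":0,"wy":0,"wz":0,"fingers":0.1},
    {"dx":-0.005,"dy":0.02,"dz":0.7,"wx":0,"wy":0,"wz":0,"fingers":0.1},
    {"dx":-0.005,"dy":0.02,"dz":0.755,"wx":0,"wy":0,"wz":0,"fingers":0.1},
    {"dx":-0.005,"dy":0.02,"dz":0.755,"wx":0,"wy":0,"wz":0,"fingers":0.6},
    {"dx":-0.005,"dy":0.02,"dz":0.755,"wx":0,"wy":0,"wz":0,"fingers":1},
    {"dx":-0.005,"dy":0.02,"dz":0.755,"wx":0,"wy":0,"wz":0,"fingers":1},
    {"dx":-0.005,"dy":0.02,"dz":0.755,"wx":0,"wy":0,"wz":0,"fingers":1},
  ],
  newtons=8,
)

```text
clock: 24.75
eef_pos: [566.5, 256.1, 128.2]
eef_rot: [3.14, -0.001, 1.471]
wrist_force: [-0.3, 0.6, -0.8]
finger_gap: 13.6
finger_force: 0.0
```

```bash
python3 - <<'E'
from h import *
dry()
# reverse arc from 1.64 as (dx,dz) tool units relative to the start
r0=np.array([-120,33.])
f=lambda t:np.array([np.cos(t)*r0[0]+np.sin(t)*r0[1], -np.sin(t)*r0[0]+np.cos(t)*r0[1]])
for t in np.arange(1.64,-.05,-.1): print(round(t,2),np.round((f(t)-f(1.64))/100*[1,-1],3).tolist(),np.round((f(t)-f(.84))/100*[1,-1],3).tolist())
E
```

```text
24.75 dryer xyz [ 74.7  98.7 128.2] rot [ 3.140e+00 -1.000e-03  1.471e+00] gap 13.6 F [-0.3  0.6 -0.8] joints [ 0.37  0.53  1.39 -0.    1.23  0.47]
1.64 [0.0, -0.0] [0.967, -0.06]
1.54 [-0.119, -0.035] [0.848, -0.096]
1.44 [-0.242, -0.058] [0.726, -0.119]
1.34 [-0.365, -0.069] [0.602, -0.13]
1.24 [-0.49, -0.068] [0.478, -0.128]
1.14 [-0.613, -0.054] [0.354, -0.114]
1.04 [-0.735, -0.028] [0.232, -0.088]
0.94 [-0.853, 0.011] [0.114, -0.05]
0.84 [-0.967, 0.06] [-0.0, 0.0]
0.74 [-1.076, 0.121] [-0.108, 0.061]
0.64 [-1.178, 0.193] [-0.21, 0.133]
0.54 [-1.272, 0.274] [-0.304, 0.214]
0.44 [-1.357, 0.365] [-0.39, 0.304]
0.34 [-1.433, 0.463] [-0.466, 0.403]
0.24 [-1.499, 0.569] [-0.532, 0.508]
0.14 [-1.554, 0.68] [-0.587, 0.62]
0.04 [-1.598, 0.797] [-0.631, 0.736]
```

>>> servo_tool(
  motion=[
    {"dx":0,"dy":0,"dz":0,"wx":0,"wy":0,"wz":0,"fingers":1},
    {"dx":0,"dy":0,"dz":0,"wx":0,"wy":0,"wz":0,"fingers":1},
    {"dx":-0.119,"dy":0,"dz":-0.035,"wx":0,"wy":0,"wz":0,"fingers":1},
    {"dx":-0.242,"dy":0,"dz":-0.058,"wx":0,"wy":0,"wz":0,"fingers":1},
    {"dx":-0.365,"dy":0,"dz":-0.069,"wx":0,"wy":0,"wz":0,"fingers":1},
    {"dx":-0.49,"dy":0,"dz":-0.068,"wx":0,"wy":0,"wz":0,"fingers":1},
    {"dx":-0.613,"dy":0,"dz":-0.054,"wx":0,"wy":0,"wz":0,"fingers":1},
    {"dx":-0.735,"dy":0,"dz":-0.028,"wx":0,"wy":0,"wz":0,"fingers":1},
    {"dx":-0.853,"dy":0,"dz":0.011,"wx":0,"wy":0,"wz":0,"fingers":1},
    {"dx":-0.967,"dy":0,"dz":0.06,"wx":0,"wy":0,"wz":0,"fingers":1},
  ],
)

```text
clock: 25.75
eef_pos: [556.1, 158.4, 121.0]
eef_rot: [-3.141, 0.0, 1.47]
wrist_force: [-4.2, 0.4, 1.2]
finger_gap: 11.9
finger_force: 8.0
```

>>> servo_tool(
  motion=[
    {"dx":-0.108,"dy":-0.005,"dz":0.061,"wx":0,"wy":0,"wz":0,"fingers":1},
    {"dx":-0.21,"dy":-0.005,"dz":0.133,"wx":0,"wy":0,"wz":0,"fingers":1},
    {"dx":-0.304,"dy":-0.005,"dz":0.214,"wx":0,"wy":0,"wz":0,"fingers":1},
    {"dx":-0.39,"dy":-0.005,"dz":0.304,"wx":0,"wy":0,"wz":0,"fingers":1},
    {"dx":-0.466,"dy":-0.005,"dz":0.403,"wx":0,"wy":0,"wz":0,"fingers":1},
    {"dx":-0.532,"dy":-0.005,"dz":0.508,"wx":0,"wy":0,"wz":0,"fingers":1},
    {"dx":-0.587,"dy":-0.005,"dz":0.62,"wx":0,"wy":0,"wz":0,"fingers":1},
    {"dx":-0.615,"dy":-0.005,"dz":0.68,"wx":0,"wy":0,"wz":0,"fingers":1},
    {"dx":-0.631,"dy":-0.005,"dz":0.736,"wx":0,"wy":0,"wz":0,"fingers":1},
    {"dx":-0.635,"dy":-0.005,"dz":0.75,"wx":0,"wy":0,"wz":0,"fingers":1},
  ],
)

```text
clock: 26.75
eef_pos: [549.6, 96.3, 45.5]
eef_rot: [-3.141, 0.001, 1.471]
wrist_force: [-3.3, -5.1, 3.3]
finger_gap: 12.0
finger_force: 8.0
```

>>> servo_tool(
  motion=[
    {"dx":0,"dy":0,"dz":0.015,"wx":0,"wy":0,"wz":0,"fingers":1},
    {"dx":0,"dy":0,"dz":0.03,"wx":0,"wy":0,"wz":0,"fingers":1},
    {"dx":0,"dy":0,"dz":0.03,"wx":0,"wy":0,"wz":0,"fingers":1},
  ],
)

```text
clock: 27.05
eef_pos: [549.6, 96.2, 42.9]
eef_rot: [-3.141, 0.001, 1.471]
wrist_force: [-3.7, -7.7, 2.1]
finger_gap: 12.2
finger_force: 8.0
```

>>> servo_tool(
  motion=[
    {"dx":0.005,"dy":0,"dz":0.015,"wx":0,"wy":0,"wz":0,"fingers":1},
    {"dx":0.005,"dy":0,"dz":0.03,"wx":0,"wy":0,"wz":0,"fingers":1},
    {"dx":0.005,"dy":0,"dz":0.03,"wx":0,"wy":0,"wz":0,"fingers":1},
  ],
)

```text
clock: 27.35
eef_pos: [549.6, 96.6, 39.9]
eef_rot: [-3.141, 0.001, 1.471]
wrist_force: [-2.9, -7.9, 1.9]
finger_gap: 11.7
finger_force: 8.0
```

>>> servo_tool(
  motion=[
    {"dx":0.01,"dy":0,"dz":0.015,"wx":0,"wy":0,"wz":0,"fingers":1},
    {"dx":0.01,"dy":0,"dz":0.03,"wx":0,"wy":0,"wz":0,"fingers":1},
    {"dx":0.01,"dy":0,"dz":0.03,"wx":0,"wy":0,"wz":0,"fingers":1},
  ],
)

```text
clock: 27.65
eef_pos: [549.7, 97.7, 36.8]
eef_rot: [-3.141, 0.001, 1.471]
wrist_force: [-2.1, -7.8, 2.5]
finger_gap: 12.0
finger_force: 8.0
```

>>> servo_tool(
  motion=[
    {"dx":0,"dy":0,"dz":0,"wx":0,"wy":0,"wz":0,"fingers":0.3},
    {"dx":0,"dy":0,"dz":0,"wx":0,"wy":0,"wz":0,"fingers":0.1},
    {"dx":0,"dy":0,"dz":0,"wx":0,"wy":0,"wz":0,"fingers":0.1},
    {"dx":0,"dy":0,"dz":-0.2,"wx":0,"wy":0,"wz":0,"fingers":0.1},
    {"dx":0,"dy":0,"dz":-0.6,"wx":0,"wy":0,"wz":0,"fingers":0.1},
    {"dx":0,"dy":0,"dz":-0.85,"wx":0,"wy":0,"wz":0,"fingers":1},
    {"dx":0.2,"dy":0,"dz":-0.85,"wx":0,"wy":0,"wz":0,"fingers":1},
    {"dx":0.45,"dy":0,"dz":-0.8,"wx":0,"wy":0,"wz":0,"fingers":1},
    {"dx":0.45,"dy":0,"dz":-0.7,"wx":0,"wy":0,"wz":0,"fingers":1},
    {"dx":0.45,"dy":0,"dz":-0.62,"wx":0,"wy":0,"wz":0,"fingers":1},
  ],
)

```text
clock: 28.65
eef_pos: [554.1, 143.1, 98.3]
eef_rot: [-3.141, 0.0, 1.472]
wrist_force: [0.4, -0.3, -0.3]
finger_gap: 5.3
finger_force: 0.0
```

```bash
python3 - <<'E'
from h import *
dry()
E
```

```text
28.65 dryer xyz [ 73.9 -15.   98.3] rot [-3.141  0.     1.472] gap 5.3 F [ 0.4 -0.3 -0.3] joints [ 0.19  0.46  1.57 -0.    1.12  0.29]
```

>>> servo_tool(
  motion=[
    {"dx":0,"dy":0,"dz":0.05,"wx":0,"wy":0,"wz":0,"fingers":1},
    {"dx":0,"dy":0,"dz":0.09,"wx":0,"wy":0,"wz":0,"fingers":1},
    {"dx":0,"dy":0,"dz":0.12,"wx":0,"wy":0,"wz":0,"fingers":1},
    {"dx":0,"dy":0,"dz":0.13,"wx":0,"wy":0,"wz":0,"fingers":1},
  ],
)

```text
clock: 29.05
eef_pos: [554.4, 142.5, 86.1]
eef_rot: [-3.142, 0.0, 1.47]
wrist_force: [-0.3, -1.2, 0.2]
finger_gap: 0.4
finger_force: 0.5
```

>>> servo_tool(
  motion=[
    {"dx":0,"dy":0,"dz":0.008,"wx":0,"wy":0,"wz":0,"fingers":1},
    {"dx":0,"dy":0,"dz":0.016,"wx":0,"wy":0,"wz":0,"fingers":1},
  ],
)

```text
clock: 29.25
eef_pos: [554.6, 142.8, 85.1]
eef_rot: [3.141, -0.0, 1.471]
wrist_force: [-3.1, -2.8, 11.4]
finger_gap: 0.5
finger_force: 5.4
```

>>> servo_tool(
  motion=[
    {"dx":0,"dy":0,"dz":-0.15,"wx":0,"wy":0,"wz":0,"fingers":1},
    {"dx":0,"dy":0,"dz":-0.5,"wx":0,"wy":0,"wz":0,"fingers":1},
    {"dx":-0.3,"dy":-0.15,"dz":-0.9,"wx":0,"wy":0,"wz":0,"fingers":1},
    {"dx":-0.6,"dy":-0.3,"dz":-1,"wx":0,"wy":0,"wz":0,"fingers":1},
    {"dx":-0.8,"dy":-0.35,"dz":-1,"wx":0,"wy":0,"wz":0,"fingers":1},
    {"dx":-0.8,"dy":-0.35,"dz":-1,"wx":0,"wy":0,"wz":0,"fingers":1},
  ],
)

```text
clock: 29.85
eef_pos: [511.3, 65.3, 186.4]
eef_rot: [3.139, -0.0, 1.469]
wrist_force: [-0.2, 0.5, -0.2]
finger_gap: 0.6
finger_force: 0.0
```

```bash
python3 - <<'E'
from h import *
dry()
c=camera('wrist'); cv2.imwrite('pics/w8.png',c['image'][:,:,::-1])
T=lambda uv,z:np.round(Rd.T@(plane(c,uv,z)[:2]-Od),1)
for q,z in [('lid_ridge',76),('guard_tab',73),('guard',85)]:
    print(q,[(T(d['location'],z).tolist(),round(d['conf'],2)) for d in spot_in(q,c)])
g=c['image'].mean(2).astype(int); a=[proj(c,[[*(Od+Rd@[-60,y]),60]])[0] for y in range(-110,40,5)]
print([(y,int(g[int(p[1]),int(p[0])])) for y,p in zip(range(-110,40,5),a) if 0<=p[1]<384 and 0<=p[0]<512])
a=[proj(c,[[*(Od+Rd@[76+25,y]),85]])[0] for y in range(-50,70,4)]
print('hood',[(y,int(g[int(p[1]),int(p[0])])) for y,p in zip(range(-50,70,4),a) if 0<=p[1]<384 and 0<=p[0]<512])
E
```

```text
29.85 dryer xyz [ 39.4 -96.8 186.4] rot [ 3.139 -0.     1.469] gap 0.6 F [-0.2  0.5 -0.2] joints [ 0.06  0.24  1.64 -0.    1.26  0.16]
lid_ridge [([203.1, 55.4], 0.98), ([-54.3, 27.6], 0.59)]
guard_tab [([74.7, 14.4], 0.63)]
guard [([70.8, 7.9], 0.62)]
[(-110, 211), (-105, 210), (-100, 211), (-95, 157), (-90, 104), (-85, 115), (-80, 126), (-75, 125), (-70, 147), (-65, 134), (-60, 145), (-55, 154), (-50, 140), (-45, 149), (-40, 137), (-35, 140), (-30, 125), (-25, 119), (-20, 151), (-15, 151), (-10, 150), (-5, 147), (0, 150), (5, 150), (10, 150), (15, 103), (20, 141), (25, 145), (30, 145), (35, 147)]
hood [(-50, 211), (-46, 211), (-42, 211), (-38, 194), (-34, 126), (-30, 124), (-26, 124), (-22, 124), (-18, 125), (-14, 125), (-10, 124), (-6, 123), (-2, 124), (2, 125), (6, 124), (10, 124), (14, 124), (18, 124), (22, 123), (26, 124), (30, 123), (34, 124), (38, 123), (42, 122), (46, 123), (50, 122), (54, 142), (58, 206), (62, 206), (66, 205)]
```

```bash
python3 -c "
from cell import *
print(sign_off())"
```

```text
the job is handed in; nothing more can be done
None
```

I've handed the job in at about 30 s of the 72 s allowed. The case is in the cradle with its lid open, the switch is on and the guard is shut. My last camera and force checks agreed with this, but sign-off returned no verdict. The case slid about 6 mm along the cradle as the lid opened, within the 12 mm limit. I saw no contact with the bystanders but didn't re-measure their positions.

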